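Squeeze a mixed twin pack in the ratchet bundling clamp

ROBOT

A 6-joint arm with a two-finger parallel gripper is mounted at the origin on a cart in front of the work surface, level with it; the furniture and walls round the work are solid. World frame = base frame: x ahead of the robot, y to its left, z up, the work surface at z = 0. Lengths are in mm, angles in rad, forces in N, time in s.
With the tool pointing down it reaches from about 275 to 750 mm from the base axis. Payload 10.2 kg.
Tool frame: the origin (TCP) lies at the very end of the fingers, on their centre line; the grasp point (between the pads) lies 19 mm behind it; x points along the fingers, y is the direction in which the jaws open and shut, and the axes are right-handed (so a half turn about x gives the same grasp; the last joint's range is limited). The gripper opens to 85 mm and grips with 20 to 120 N. Pads are 22 mm wide; open, the fingers measure 114 mm over their backs; the gripper's body (76 mm by 85 mm) begins 54 mm behind the grasp point. The pads swing forward as they close: fully open they stand 13 mm farther back than shut.
Start: joints at [1.042, 0.313, 1.498, -0, 1.331, -0.223], TCP at [158.067, 500.645, 231.294] pointing down, gripper open.
Joint ranges: [-2.94, 2.94], [-0.97, 2.17], [0.19, 2.56], [-1.23, 4.37], [0.02, 3.11], [-2.88, 2.88]. Speed limits (rad/s): [2.39, 2.39, 3.01, 3.14, 3.14, 3.14].

INTERFACE

Orientations are given as a unit quaternion [w, x, y, z].
In Python, from rig import ctrl, viewer, order gives the robot as it stands. The module is installed in compiled form; this text tells all that it offers.
- The arm moves only by the tool carry_out, never from a script. Its argument "deltas" is a list of rows, each a list of 7 numbers: the gripper command: -1 is fully open, 1 is shut, values between are in proportion, then the shift along the tool's x, y, z in mm, then the turn, a rotation vector about the tool's x, y, z in degrees. A call has exactly 5 rows; each row is the pose to reach, as a shift and turn from the pose commanded when the call began, along the tool's axes at that moment; what a row does not reach only later rows make up. A row lasts 1/8 s, in which the tool goes at most 62.5 mm and 10.7 degrees, less where a joint would pass 70% of its speed; a pose out of reach is approached as far as the arm can. A call with a gripper value outside its range is refused whole. The fingers move at their own pace and stop on an object; "newtons" is the grip in N (left out, the last holds). Time passes only in rows, so rows that repeat a pose let the fingers close, or fill a call up. It gives the time, the measured TCP pose, the force and the opening at its end, in the units of the state.
- ctrl.sense(): the state, without advancing time (a new reading comes with each control period).
- viewer.capture(name): name is "scene" or "top"; returns the picture (384x512x3 uint8, red, green, blue); there is no depth.
- viewer.calibration(name): a dict with "fx", "fy", "cx", "cy" (pixels), "xyz" and "attitude" of the camera in the world. Camera axes: x right, y down, z forward; pixel columns grow to the right and rows downward; lengths in mm; the calibration is good to about 2 mm. A picture is of the moment at which its call begins. calibration takes no time and is no camera call.
- order.finish_job(): hands the job in, once; it reports no verdict.
The state is a dict: "time_s": time; "joints": joint angles; "dq": joint speeds; "tau": joint torques, N m; "eef_pos": TCP position; "ee_rot": TCP orientation; "force": force on the tool from outside, world axes, zero at the start; "wrist_torque": the same for the moment, N m; "grip_width": opening from 0.0 (shut) to 1.0 (fully open).
Only numpy, scipy, OpenCV 4.12 (cv2) and the standard library are available. Lean on these libraries where they do the work, as an engineer would, in place of code of your own. Each camera call takes 0.05 s, during which the arm holds its last target. There are 200 camera calls.

TASK

Stand the can of orange nuts in the empty place of the bundling clamp, between the brown can and the pusher, then pump the ratchet lever back and forth until the two cans are squeezed firmly together against the sprung end stop, ready for taping: stop when the lever has turned clearly stiff (about 7 N at the handle), because harder pumping dents the cans. Leave the lever swung back at its rest, the twin pack standing upright under squeeze, and everything else where it is.

Things in the scene. Friction and masses are not known exactly. Their poses are not given: they have to be found in the camera images.
- bundling_clamp: Fixed aluminium bed 112 x 336 x 8 mm with two low white rails, and at its +y end a grey gear housing with a toothed wheel on its -x face. Origin: on the table, mid-width of the can channel; y runs along the row from the end stop to the housing, z up. Cans stand at z = 8 mm; rails' inner faces x = +-39 mm, outer +-52 mm, tops z = 18 mm.
- pusher: Steel plate with a black rubber face, 58 mm wide, 34 mm high, on a rack bar; origin: centre of the rubber face, which looks to the clamp's -y. Starts at y = 66 mm in the clamp's frame. The ratchet drives it 3.0 mm towards -y per notch; a holding pawl keeps it from going back by more than a notch.
- ratchet_lever (a joint): Blue lever, rad: 0 at rest (leaning 0.17 rad from upright towards the clamp's +y), growing to 1.1 as its top swings over the cans towards -y, the driving stroke; the return stroke clicks freely, and the wheel settles back on the last notch caught. A notch is 0.196 rad, a full stroke 4 to 5 notches; 7 to 17 notches in all. Stays where it is left.
- handle (a point): Middle of the lever's round black cross bar (18 mm thick, 80 mm free, along the clamp's x axis), to be held, or hooked between the fingers, from above. Pushing it along its arc takes 1 to 2 N while the row is loose; with the row tight that rises by about 1.5 N per 10 N of squeeze on the cans: 7 N at 40 N, 10 N at 60 N. A force read in a pause of the push is about 1 N lower.
- lever_axis (a point): Point on the lever's hinge axis at the middle of the channel's width, at y = 122 mm, z = 68 mm in the clamp's frame; the hinge axis runs along the clamp's x axis and the cross bar moves round it on a radius of 100 mm.
- orange_can_mid (a point): Clear can of orange nuts with a white lid, 70 mm across, 45 mm high, 145 g, standing on the table behind the label dispenser; point half-way up on its axis. Grasp it round the body.
- row_can_mid (a point): Clear can of brown nuts, 70 mm across, 45 mm high, standing loose in the channel, 1 to 31 mm off the end stop; point half-way up on its axis. The stop is a grey bracket 48 mm high with a sprung backing plate (5.5 N per mm, 20 mm travel) that gives way to -y; its place along the bed differs by 24 mm and is not measured: find by feel when the row is tight.
- spare_can_mid (a point): Clear can of brown nuts of the same size on the table near the orange one; not needed, to be left alone; point half-way up on its axis.
- tape_roll: Roll of cream tape lying flat, 82 mm across, 24 mm high; origin under its centre; leave alone.
- tally: Round grey hand tally counter, 52 mm across, 17 mm high; origin under its centre; leave alone.
- seal_pad: Small yellow-brown pad of paper strips, 25 x 42 x 14 mm; origin under its centre; leave alone.
- glue_stick: Upright glue stick with a red cap, 25 mm across, 92 mm high; origin under its centre; leave alone.
- date_stamp: Small wooden hand stamp, 27 x 48 x 62 mm; origin under its centre; leave alone.
Mind the look-alikes: they are no part of the job. What is shaped like the part that bears orange_can_mid but purple is not meant.

How it is judged:
By the outcome, as a careful person would: the job done as asked, in the order asked, and still so for the second after the job is handed in, with the robot touching nothing.
It also fails if it takes over 67 s, if anything falls off the work surface, if the arm or the gripper's body presses on something with over 40 N, if the wrist force passes 120 N, or if a joint passes its speed limit or range.

## Working session

There is one attempt and no reset: what is moved stays moved. The work goes in short steps, Python scripts to look and compute and a tool call to move; the robot and the scene stay as the last step left them, time stands still between calls to the robot, and variables do not carry over. Pictures are saved under pics/ and viewed, about 8 in all and at most 12, crops included, and the job is handed in when it is done.

Besides the shell and the picture viewer there is one more tool, called after "Request:" by a JSON object that holds its "fn" and its "kwargs". carry_out: Moves the arm, as the interface text tells. Its arguments: {"type":"object","properties":{"deltas":{"type":"array"},"newtons":{"type":"number"}},"required":["deltas"]}

```bash
mkdir -p pics; cat > h.py <<'E'
import numpy as np, cv2
from rig import ctrl, viewer, order
from scipy.spatial.transform import Rotation as R
def rot(q): return R.from_quat([q[1],q[2],q[3],q[0]]).as_matrix()
def ray(c,u,v,z):
    a=np.array(c["attitude"],float); M=rot(a) if a.size==4 else a.reshape(3,3)
    o=np.array(c["xyz"]); d=M@np.array([(u-c["cx"])/c["fx"],(v-c["cy"])/c["fy"],1]); return o+d*(z-o[2])/d[2]
def proj(c,p):
    a=np.array(c["attitude"],float); M=rot(a) if a.size==4 else a.reshape(3,3)
    q=M.T@(np.array(p)-np.array(c["xyz"])); return q[0]/q[2]*c["fx"]+c["cx"],q[1]/q[2]*c["fy"]+c["cy"]
def save(n,f): im=viewer.capture(n); cv2.imwrite(f,im[:,:,::-1]); return im
E
python3 - <<'E'
from h import *
a=save("scene","pics/s0.png");b=save("top","pics/t0.png")
for n in("scene","top"): print(viewer.calibration(n))
print(ctrl.sense())
E
```

```text
{'fx': 379.0141114868621, 'fy': 379.0141114868621, 'cx': 251.408753609587, 'cy': 189.9095638191025, 'xyz': array([  51.99761576, -491.20430126, 1006.23711982]), 'attitude': array([-0.31417224,  0.8758094 , -0.34772166,  0.11551341])}
{'fx': 447.91522262176886, 'fy': 447.91522262176886, 'cx': 253.0956312924936, 'cy': 196.81528782495542, 'xyz': array([ 280.80199701,   49.79710385, 1774.38426214]), 'attitude': array([ 0.05042606, -0.69825662,  0.71214302, -0.05241385])}
{'time_s': 0.1, 'joints': array([ 1.04160822e+00,  3.13395088e-01,  1.49832365e+00,  2.22504791e-05,
        1.33102670e+00, -2.23417510e-01]), 'dq': array([-0.001635  , -0.00187943, -0.00281237, -0.00070392, -0.00071734,
       -0.0002533 ]), 'tau': array([ 1.89154780e-03, -4.12904727e+01, -2.60142231e+01, -2.57911324e-04,
        3.06417780e-03, -2.80769780e-05]), 'eef_pos': array([157.94029199, 500.44760582, 230.80587791]), 'ee_rot': array([ 0.69870165,  0.10731116,  0.69901542, -0.10806366]), 'force': array([ 0.18491626, -0.48435432, -0.09841539]), 'wrist_torque': array([-0.02813811, -0.01791583,  0.01622297]), 'grip_width': 1.0029135051564655}
```

View pics/s0.png

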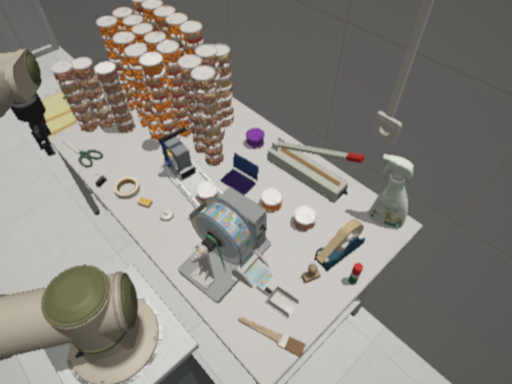

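View pics/t0.png

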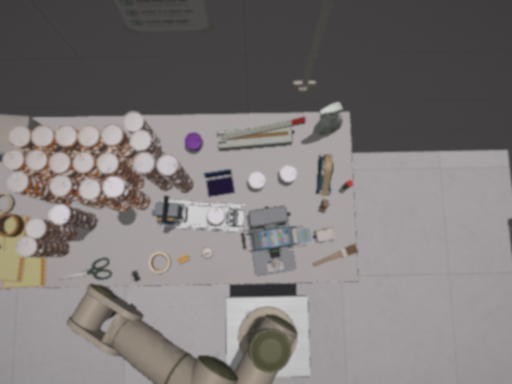

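The scene view shows two single white-lidded cans at (271,199) and (305,217). There is a purple look-alike at (255,137), stacked cans at the upper left, and the clamp with a brown can at (207,191). In the top view those are (257,180), (288,174), (194,142) and (216,216).

```bash
python3 - <<'E'
from h import *
s=cv2.imread("pics/s0.png");t=cv2.imread("pics/t0.png")
a=cv2.resize(s[120:240,150:330],(800,533),interpolation=cv2.INTER_CUBIC)
cv2.imwrite("pics/c1.png",a)
b=cv2.resize(t[155:245,145:305],(800,450),interpolation=cv2.INTER_CUBIC)
cv2.imwrite("pics/c2.png",b)
c=viewer.calibration("top");d=viewer.calibration("scene")
for u,v,z in((257,180,45),(288,174,45),(194,142,45),(216,216,53),(170,212,130)):print(ray(c,u,v,z))
for u,v,z in((271,194,45),(305,212,45),(207,188,53)):print(ray(d,u,v,z))
E
```

```text
[600.64894087  25.76354951  45.        ]
[622.23889917 -96.61289277  45.        ]
[758.92991943 272.7756976   45.        ]
[461.08637514 187.059697    53.        ]
[471.1876457  350.54536052 130.        ]
[607.53836785  34.7032895   45.        ]
[633.48004223 -89.09831158  45.        ]
[469.7546369  192.24559634  53.        ]
```

View pics/c1.png

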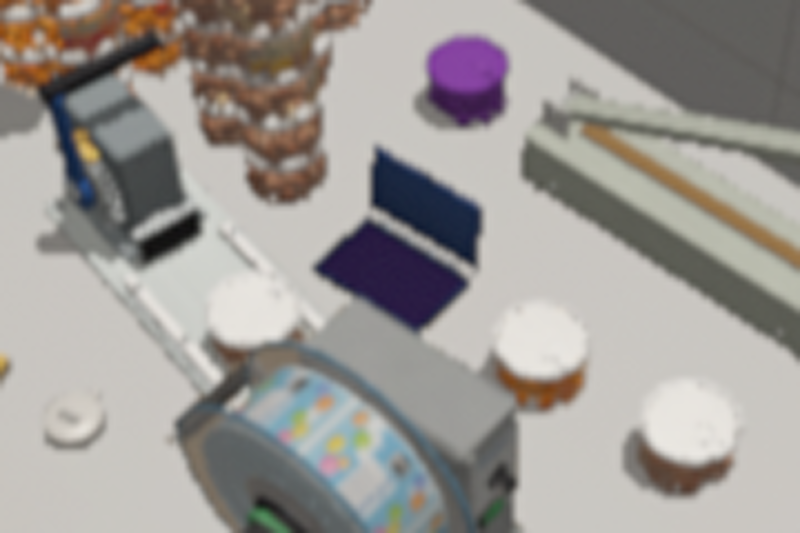

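View pics/c2.png

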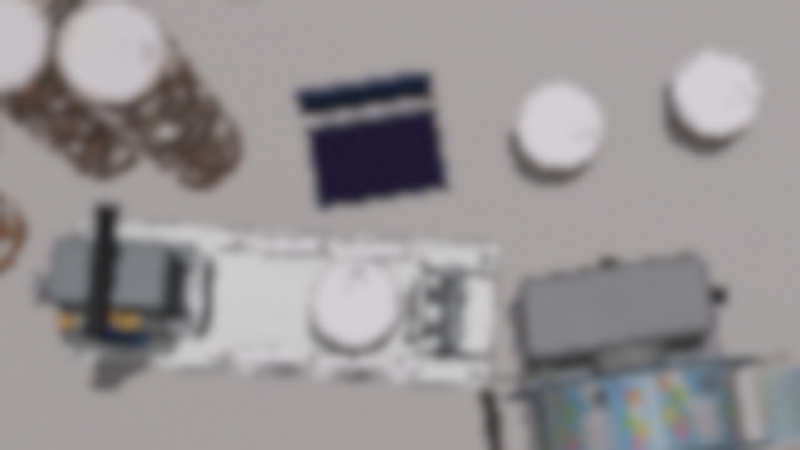

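Crop check: the can at scene (271,197) / top (257,180) holds orange nuts. The one at (305,215) is the brown spare, (255,137) is purple, and the clamp can is brown. I'll measure lids, bed and handle next.

```bash
python3 - <<'E'
from h import *
s=cv2.imread("pics/s0.png");t=cv2.imread("pics/t0.png")
c=viewer.calibration("top");d=viewer.calibration("scene")
def lid(im,u,v,r,th):
    g=im.min(2)[v-r:v+r,u-r:u+r]; m=(g>th).astype(np.uint8)
    n,l,st,ce=cv2.connectedComponentsWithStats(m); i=l[r,r]; return ce[i]+[u-r,v-r],st[i]
for nm,pt,ps,z in(("orange",(257,180),(271,195),45),("spare",(288,174),(304,214),45),("row",(216,216),(207,189),53)):
    a,sa=lid(t,*pt,14,190);b,sb=lid(s,*ps,14,195)
    print(nm,a,sa,b,sb,ray(c,*a,z),ray(d,*b,z))
print("table/bed vals",t[245,200],t[212,198],t[201,205],s[230,170],s[180,195])
# bed top view rows profile: brightness columns
g=t.astype(int).min(2)
for u in (186,192,198,204,232,240): print(u,g[194:238,u])
print("row 216",g[216,150:250]); print("handle col 166",g[190:235,166],"row198",g[198,155:180])
E
```

```text
orange [256.56043956 179.29120879] [  6   6  16  15 182] [271.04666667 194.94      ] [  3   6  23  17 300] [603.50919382  27.42890863  45.        ] [604.91144904  31.84873298  45.        ]
spare [288.03488372 172.84302326] [  7   6  15  15 172] [305.0084507 213.1943662] [  3   4  25  20 355] [626.86858063 -96.8941966   45.        ] [630.09517817 -92.17382842  45.        ]
row [212.46060606 214.17575758] [  0   2  26  23 330] [203.70484581 186.52863436] [  0   0  28  28 454] [468.43086648 200.66877384  53.        ] [465.85554034 204.60307224  53.        ]
table/bed vals [159 159 165] [204 204 204] [160 159 164] [192 198 200] [204 209 207]
186 [154 159 159 160 161 166 177 191 198 200 196 183 163 143 126 118 115 118
 121 122 124 124 122 117 118 125 136 154 178 194 201 197 188 177 158 150
 155 158 159 159 159 158 158 159]
192 [160 160 160 160 159 158 158 169 176 166 160 178 196 202 204 204 205 205
 205 204 204 203 203 202 203 203 201 200 200 198 194 192 187 178 170 165
 160 159 159 159 159 159 159 158]
198 [160 160 160 160 160 160 162 166 175 188 188 178 184 196 202 204 204 204
 204 204 
[... 673 characters left out ...]
2 141 132 112  88  73  72  72  66  55  46  42  38  44  64
  79  83  85  86  87  86  88  87  82  69  55  50  58  82 122 157 168 146
 122 150 187 200 203 203 203 202 202 202 202 202 203 203 202 202 203 203
 202 198 189 186 195 204 206 207 207 207 207 207 207 207 207 207 206 206
 204 193 175 157 138 128 143 157 161 161 146 120 110 117 123 146 179 200
 206 205 200 182 162 152 136 114  98 102]
handle col 166 [100 134 153 157 149 122  83  51  39  40  42  43  40  37  36  36  37  38
  39  40  42  42  47  53  56  52  44  40  44  52  49  36  37  63  92 107
 108  99  90  90  90  93 110 136 153] row198 [160 160 159 159 159 160 160 152 128  87  49  39  62 102 138 157 162 163
 161 159 157 157 158 158 157]
```

```bash
python3 - <<'E'
from h import *
c=viewer.calibration("top");d=viewer.calibration("scene")
P=lambda k,u,v,z:print(k,ray(c if k[0]=='t' else d,u,v,z).round(1))
for u,v in((181,199.5),(244.4,203.6)):P("t rail up",u,v,18)
for u,v in((175,227.6),(243,231.6)):P("t rail low",u,v,18)
P("t rubber",186.6,214.5,38); P("t row",216,216,53); P("s row",207.4,190.2,53)
P("t bar",165.7,198,166.5);P("t bar far",166,196,166.5);P("t bar near",165,222,166.5)
for u,v in((160.1,140.7),(186,129.5)):P("s bar",u,v,166.5)
# scene: rubber face top corners in crop, right rail
P("s rub",150+140*.225,120+243*.225,38);P("s rub",150+197*.225,120+212*.225,38)
P("s rail far",150+205*.225,120+215*.225,18);P("s rail far",150+320*.225,120+318*.225,18)
P("s rail near",150+115*.225,120+270*.225,18);P("s rail near",150+205*.225,120+365*.225,18)
s=ctrl.sense();print(rot(s["ee_rot"]).round(3))
E
```

```text
t rail up [533.1 327.9  18. ]
t rail up [511.8  77.2  18. ]
t rail low [422.2 351.   18. ]
t rail low [401.3  84.6  18. ]
t rubber [470.8 302.7  38. ]
t row [461.1 187.1  53. ]
s row [464.9 184.1  53. ]
t bar [518.3 359.8 166.5]
t bar far [525.6 358.8 166.5]
t bar near [431.1 361.6 166.5]
s bar [434.4 369.1 166.5]
s bar [526.5 354.  166.5]
s rub [450.2 309.5  38. ]
s rub [501.7 304.8  38. ]
s rail far [513.6 314.2  18. ]
s rail far [511.9 170.4  18. ]
s rail near [427.8 316.9  18. ]
s rail near [421.5 195.1  18. ]
[[-0.001  0.301  0.954]
 [-0.001  0.954 -0.301]
 [-1.    -0.001 -0.   ]]
```

```bash
python3 - <<'E'
from h import *
s=cv2.imread("pics/s0.png");t=cv2.imread("pics/t0.png")
a=cv2.resize(s[125:185,155:205],(400,480),interpolation=cv2.INTER_CUBIC)
b=cv2.resize(t[190:238,150:190],(400,480),interpolation=cv2.INTER_CUBIC)
cv2.imwrite("pics/c3.png",np.clip(np.hstack([a,b])*1.25,0,255).astype(np.uint8))
E
```

```text
(no output)
```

View pics/c3.png

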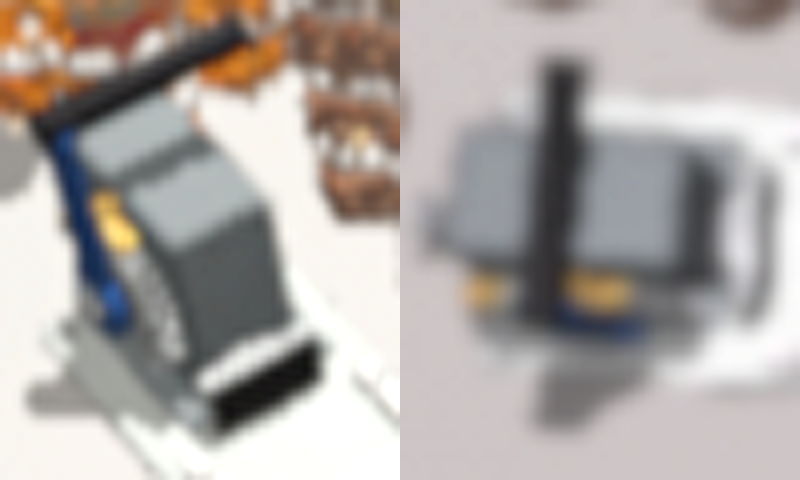

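The scene half shows the bar from (160,141) to (186,129) and the black rubber face from (181,174) to (195,168). In the top half the bar is at u≈166 and the rubber is the thin strip at u≈187, v 206–222.

```bash
python3 - <<'E'
from h import *
c=viewer.calibration("top");d=viewer.calibration("scene")
for z in (8,14,20,30,42):
  print(z,ray(c,187.5,214,z)[:2].round(1),"scene top L/R",ray(d,155+210/8,125+395/8,z)[:2].round(1),ray(d,155+325/8,125+340/8,z)[:2].round(1),"bottom",ray(d,155+215/8,125+430/8,z)[:2].round(1),ray(d,155+322/8,125+370/8,z)[:2].round(1))
# handle ends with sub-pixel
for u,v in((155+35/8,125+130/8),(155+245/8,125+35/8)): print(ray(d,u,v,166.5).round(1))
for u,v in((166.3,196),(164.5,222)): print(ray(c,u,v,166.5).round(1))
# epipolar: which z makes bar far end agree
for z in (140,155,166,180): print(z,ray(d,155+245/8,125+38/8,z).round(1),ray(c,166.3,196.3,z).round(1))
print([proj(c,p) for p in((445,365,166.5),(525,358,166.5))])
E
```

```text
8 [476.  303.5] scene top L/R [462.8 336.1] [519.6 327. ] bottom [452.2 318. ] [507.6 313.6]
14 [475.3 302.6] scene top L/R [460.3 331.1] [516.8 322.1] bottom [449.8 313.2] [504.8 308.8]
20 [474.7 301.8] scene top L/R [457.8 326.2] [514.  317.2] bottom [447.4 308.3] [502.1 303.9]
30 [473.5 300.3] scene top L/R [453.7 317.9] [509.3 309. ] bottom [443.4 300.2] [497.5 295.9]
42 [472.2 298.6] scene top L/R [448.8 307.9] [503.7 299.1] bottom [438.6 290.5] [492.1 286.2]
[431.2 368.6 166.5]
[526.  355.4 166.5]
[525.6 357.7 166.5]
[431.2 363.4 166.5]
140 [539.8 380.6 140. ] [528.5 362.8 140. ]
155 [531.4 365.5 155. ] [526.3 359.9 155. ]
166 [525.2 354.4 166. ] [524.6 357.8 166. ]
180 [517.3 340.3 180. ] [522.5 355.1 180. ]
[(np.float64(164.0867696558217), np.float64(218.17608959697682)), (np.float64(166.21659259281302), np.float64(196.17181099420705))]
```

```bash
cat >> h.py <<'E'
def go(p,yaw):  # tool-frame shift and rotvec(deg) from measured pose to p, tool down, jaw axis at yaw
    s=ctrl.sense(); M=rot(s["ee_rot"]); T=np.array([[0,np.cos(yaw),np.sin(yaw)],[0,np.sin(yaw),-np.cos(yaw)],[-1,0,0]])
    print("t",round(s["time_s"],2),"at",s["eef_pos"].round(1),"F",s["force"].round(1),"w",round(s["grip_width"],3))
    print("shift",(M.T@(np.array(p)-s["eef_pos"])).round(1),"turn",np.degrees(R.from_matrix(M.T@T).as_rotvec()).round(1))
E
python3 - <<'E'
from h import *
c=viewer.calibration("top");d=viewer.calibration("scene")
for z in(80,100,120,140):print(z,ray(d,183.4,153.3,z)[:2].round(),ray(c,178.5,210,z)[:2].round())
go((604.5,29.6,140),-0.08)
E
```

```text
80 [496. 350.] [484. 327.]
100 [486. 332.] [482. 324.]
120 [477. 313.] [479. 321.]
140 [467. 295.] [477. 318.]
t 0.1 at [157.9 500.4 230.8] F [ 0.2 -0.5 -0.1] w 1.003
shift [  91.  -314.5  567.6] turn [77.1  0.   0.1]
```

Request:
{"fn": "carry_out", "kwargs": {"deltas": [[-1,-20,-28,50,10,0,0],[-1,-40,-56,100,20,0,0],[-1,-40,-84,150,30,0,0],[-1,-40,-112,200,40,0,0],[-1,-40,-140,250,50,0,0]], "newtons": 40}}

```text
time_s: 0.72
eef_pos: [355.2, 290.3, 271.2]
ee_rot: [0.587, 0.395, 0.587, -0.395]
force: [0.1, 0.3, 0.3]
grip_width: 0.997
```

```bash
python3 -c "
from h import *
go((604.5,29.6,140),-0.08)"
```

```text
t 0.72 at [355.2 290.3 271.2] F [0.1 0.3 0.3] w 0.997
shift [131.2 132.6 335.5] turn [26.7  0.   0. ]
```

Request:
{"fn": "carry_out", "kwargs": {"deltas": [[-1,0,22,57,7,0,0],[-1,10,45,114,14,0,0],[-1,30,68,171,21,0,0],[-1,50,90,228,27,0,0],[-1,80,113,285,27,0,0]]}}

```text
time_s: 1.35
eef_pos: [562.8, 76.3, 195.0]
ee_rot: [0.48, 0.52, 0.479, -0.52]
force: [0.2, 0.6, 0.8]
grip_width: 0.999
```

```bash
python3 -c "
from h import *
go((604.5,29.6,110),-0.08)"
```

```text
t 1.35 at [562.8  76.3 195. ] F [0.2 0.6 0.8] w 0.999
shift [85.  45.2 43.2] turn [-0. -0. -0.]
```

Request:
{"fn": "carry_out", "kwargs": {"deltas": [[-1,30,22,22,0,0,0],[-1,60,45,43,0,0,0],[-1,100,45,43,0,0,0],[-1,125,45,43,0,0,0],[-1,125,45,43,0,0,0]]}}

```text
time_s: 1.98
eef_pos: [601.9, 31.7, 68.6]
ee_rot: [-0.479, -0.518, -0.481, 0.52]
force: [-0.6, -1.2, 0.2]
grip_width: 0.997
```

```bash
python3 -c "
from h import *
s=save('scene','pics/s1.png');t=save('top','pics/t1.png')
a=cv2.imread('pics/s1.png')[150:240,220:340];b=cv2.imread('pics/t1.png')[140:210,215:308]
cv2.imwrite('pics/c4.png',np.hstack([cv2.resize(a,(400,300),interpolation=3),cv2.resize(b,(400,300),interpolation=3)]))
go((604.5,29.6,18),-0.08)"
```

```text
t 2.08 at [603.4  31.6  71.4] F [ 0.5 -0.1  0.5] w 1.005
shift [53.4  1.2  1.9] turn [ 0.1  0.  -0.1]
```

View pics/c4.png

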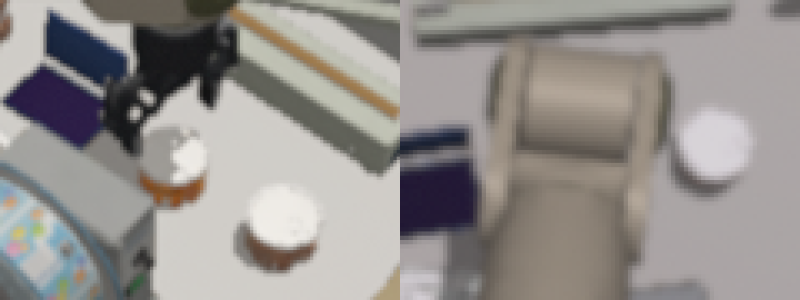

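Crop: the jaws straddle the orange can, with the fingers at scene ≈(258,195) and (284,181), and the lid is centred between them.

Request:
{"fn": "carry_out", "kwargs": {"deltas": [[-1,20,1,2,0,0,0],[-1,40,1,2,0,0,0],[-1,60,1,2,0,0,0],[-1,60,1,2,0,0,0],[-0.5,60,1,2,0,0,0]], "newtons": 35}}

```text
time_s: 2.7
eef_pos: [604.6, 29.5, 12.2]
ee_rot: [0.481, 0.52, 0.479, -0.519]
force: [-2.0, 0.0, 1.6]
grip_width: 0.819
```

Request:
{"fn": "carry_out", "kwargs": {"deltas": [[1,0,0,0,0,0,0],[1,0,0,0,0,0,0],[1,0,0,0,0,0,0],[1,0,0,0,0,0,0],[1,0,0,0,0,0,0]]}}

```text
time_s: 3.32
eef_pos: [604.9, 29.5, 12.4]
ee_rot: [0.481, 0.52, 0.479, -0.519]
force: [-0.1, 0.2, 6.2]
grip_width: 0.808
```

Request:
{"fn": "carry_out", "kwargs": {"deltas": [[1,-40,0,0,0,0,0],[1,-90,0,0,0,0,0],[1,-140,0,-30,0,0,0],[1,-150,-10,-80,0,0,0],[1,-150,-30,-130,0,0,0]]}}

```text
time_s: 3.95
eef_pos: [584.5, 162.7, 162.3]
ee_rot: [0.48, 0.52, 0.479, -0.519]
force: [-0.6, 0.0, -2.2]
grip_width: 0.803
```

```bash
python3 -c "
from h import *
go((471.5,260,110),-0.08)"
```

```text
t 3.95 at [584.5 162.7 162.3] F [-0.6  0.  -2.2] w 0.803
shift [  52.  -120.6  -87.9] turn [ 0.  -0.  -0.2]
```

Request:
{"fn": "carry_out", "kwargs": {"deltas": [[1,0,-30,-22,0,0,0],[1,0,-60,-44,0,0,0],[1,20,-90,-66,0,0,0],[1,50,-121,-88,0,0,0],[1,70,-121,-88,0,0,0]]}}

```text
time_s: 4.58
eef_pos: [468.4, 260.2, 90.0]
ee_rot: [-0.48, -0.518, -0.481, 0.519]
force: [1.0, -0.7, -1.4]
grip_width: 0.805
```

```bash
python3 -c "
from h import *
s=save('scene','pics/s2.png')
a=cv2.imread('pics/s2.png')[125:215,150:270]
cv2.imwrite('pics/c5.png',cv2.resize(a,(720,540),interpolation=2))
go((471.5,260,22),-0.08)
d=viewer.calibration('scene')
for p in((471.5,260,53),(471.5,225,53),(471.5,260,119)):print([round((a-o)*6) for a,o in zip(proj(d,p),(150,125))])"
```

```text
t 4.62 at [468.3 259.1  87.9] F [-1.5  0.1 -4.7] w 0.803
shift [65.9  3.3 -1.2] turn [0.2 0.1 0.2]
[268, 309]
[307, 343]
[252, 227]
```

View pics/c5.png

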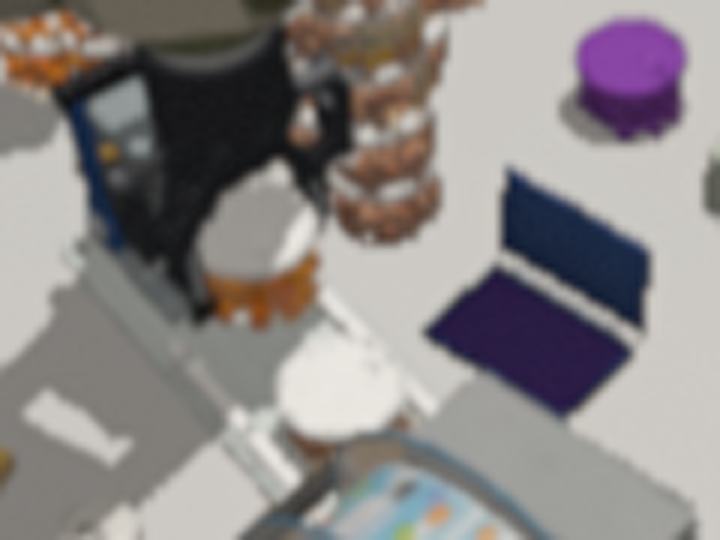

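The held can's lid is at scene (193,164), the row can's at (206,189), and the pusher is hidden behind the gripper. Comparing the two in the same camera.

```bash
python3 -c "
from h import *
d=viewer.calibration('scene')
print(ray(d,192.8,163.7,121),ray(d,206.3,189.2,53))"
```

```text
[470.24892183 253.77047277 121.        ] [464.92979432 189.86904864  53.        ]
```

Request:
{"fn": "carry_out", "kwargs": {"deltas": [[1,0,2,-8,0,0,0],[1,10,2,-8,0,0,0],[1,20,2,-8,0,0,0],[1,25,2,-8,0,0,0],[1,25,2,-8,0,0,0]]}}

```text
time_s: 5.25
eef_pos: [473.0, 266.4, 65.1]
ee_rot: [-0.48, -0.519, -0.48, 0.52]
force: [-0.0, 0.6, -0.3]
grip_width: 0.805
```

Request:
{"fn": "carry_out", "kwargs": {"deltas": [[1,3,0,0,0,0,0],[1,6,0,0,0,0,0],[1,9,0,0,0,0,0],[1,9,0,0,0,0,0],[1,9,0,0,0,0,0]]}}

```text
time_s: 5.88
eef_pos: [473.2, 266.6, 56.6]
ee_rot: [0.48, 0.519, 0.48, -0.519]
force: [-0.2, 0.9, -1.6]
grip_width: 0.805
```

Request:
{"fn": "carry_out", "kwargs": {"deltas": [[1,3,-1,0,0,0,0],[1,6,-1,0,0,0,0],[1,9,-1,0,0,0,0],[1,12,-1,0,0,0,0],[1,12,-1,0,0,0,0]]}}

```text
time_s: 6.5
eef_pos: [472.0, 266.6, 44.2]
ee_rot: [-0.48, -0.519, -0.48, 0.519]
force: [0.2, 1.0, -1.7]
grip_width: 0.806
```

Request:
{"fn": "carry_out", "kwargs": {"deltas": [[1,4,0,0,0,0,0],[1,8,0,0,0,0,0],[1,12,0,0,0,0,0],[1,14,0,0,0,0,0],[1,14,0,0,0,0,0]]}}

```text
time_s: 7.12
eef_pos: [472.1, 266.6, 30.4]
ee_rot: [-0.48, -0.519, -0.48, 0.519]
force: [0.4, 0.5, -1.1]
grip_width: 0.808
```

Request:
{"fn": "carry_out", "kwargs": {"deltas": [[1,2,0,0,0,0,0],[1,4,0,0,0,0,0],[1,6,0,0,0,0,0],[1,6,0,0,0,0,0],[1,6,0,0,0,0,0]]}}

```text
time_s: 7.75
eef_pos: [472.2, 266.7, 24.6]
ee_rot: [0.48, 0.519, 0.48, -0.519]
force: [-0.3, -0.6, -1.3]
grip_width: 0.802
```

Request:
{"fn": "carry_out", "kwargs": {"deltas": [[1,2,0,0,0,0,0],[1,3,0,0,0,0,0],[1,3.5,0,0,0,0,0],[1,3.5,0,0,0,0,0],[1,3.5,0,0,0,0,0]]}}

```text
time_s: 8.38
eef_pos: [472.2, 266.7, 21.1]
ee_rot: [0.48, 0.519, 0.48, -0.519]
force: [-0.5, -0.4, -1.6]
grip_width: 0.803
```

Request:
{"fn": "carry_out", "kwargs": {"deltas": [[1,0.8,0,0,0,0,0],[0.5,0.8,0,0,0,0,0],[-1,0.8,0,0,0,0,0],[-1,0.8,0,0,0,0,0],[-1,0.8,0,0,0,0,0]]}}

```text
time_s: 9.0
eef_pos: [472.2, 266.7, 20.2]
ee_rot: [0.48, 0.519, 0.48, -0.519]
force: [-0.3, -0.0, 0.0]
grip_width: 1.002
```

Request:
{"fn": "carry_out", "kwargs": {"deltas": [[-1,-20,0,0,0,0,0],[-1,-60,0,0,0,0,0],[-1,-110,0,0,0,0,0],[-1,-160,0,0,0,0,0],[-1,-190,0,0,0,0,0]]}}

```text
time_s: 9.62
eef_pos: [472.5, 266.8, 212.8]
ee_rot: [0.48, 0.52, 0.479, -0.518]
force: [1.1, -0.0, -0.1]
grip_width: 0.998
```

```bash
python3 -c "
from h import *
s=save('scene','pics/s3.png');save('top','pics/t3.png')
a=cv2.imread('pics/s3.png')[125:215,150:270]
cv2.imwrite('pics/c6.png',cv2.resize(a,(720,540),interpolation=2))
go((479,361,230),1.49)"
```

```text
t 9.72 at [473.3 267.1 213.6] F [ 0.1  0.3 -0.2] w 0.999
shift [-16.2  -1.6 -94.1] turn [-89.9   0.2  -0.4]
```

View pics/c6.png

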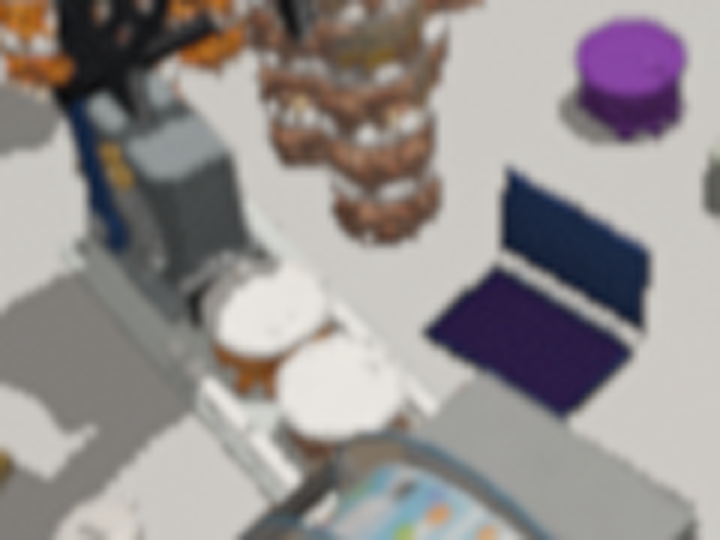

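Both cans stand upright in the channel, with lids at scene (195,177) orange and (206,189) brown. On to the lever.

Request:
{"fn": "carry_out", "kwargs": {"deltas": [[-1,-10,0,0,-10,0,0],[-1,-20,0,-10,-20,0,0],[-1,-20,0,-30,-30,0,0],[-1,-20,-1,-50,-40,0,0],[-1,-20,-2,-70,-50,0,0]]}}

```text
time_s: 10.35
eef_pos: [475.4, 337.1, 228.9]
ee_rot: [0.655, 0.266, 0.656, -0.267]
force: [-0.1, -0.0, 0.2]
grip_width: 0.999
```

```bash
python3 -c "
from h import *
d=viewer.calibration('scene');c=viewer.calibration('top')
print('orange scene',ray(d,195.3,176.7,53))
go((479,361,200),1.49)"
```

```text
orange scene [472.13013017 257.69397562  53.        ]
t 10.35 at [475.4 337.1 228.9] F [-0.1 -0.   0.2] w 0.999
shift [ 28.9  19.7 -14.1] turn [-39.6  -0.1   0.1]
```

Request:
{"fn": "carry_out", "kwargs": {"deltas": [[-1,0,5,-4,-10,0,0],[-1,0,10,-8,-20,0,0],[-1,10,15,-12,-30,0,0],[-1,20,20,-14,-39.6,0,0],[-1,29,22,-14,-39.6,0,0]]}}

```text
time_s: 10.98
eef_pos: [480.8, 362.1, 199.6]
ee_rot: [0.706, 0.03, 0.707, -0.031]
force: [-0.7, -0.0, 0.7]
grip_width: 0.998
```

Request:
{"fn": "carry_out", "kwargs": {"deltas": [[-1,20,0,0,0,0,0],[-1,40,0,0,0,0,0],[-1,52,0,0,0,0,0],[-1,52,0,0,0,0,0],[-0.2,52,0,0,0,0,0]], "newtons": 20}}

```text
time_s: 11.6
eef_pos: [481.4, 362.2, 149.9]
ee_rot: [0.707, 0.031, 0.706, -0.03]
force: [0.8, 0.3, 0.9]
grip_width: 0.814
```

```bash
python3 -c "
from h import *
s=save('scene','pics/s4.png')
cv2.imwrite('pics/c7.png',cv2.resize(cv2.imread('pics/s4.png')[110:200,140:260],(720,540),interpolation=2))
go((479,361,148),1.49)"
```

```text
t 11.65 at [481.4 362.3 150. ] F [ 0.8 -0.6  1.4] w 0.73
shift [ 2.  -1.5 -2.3] turn [-0.3  0.1 -0. ]
```

View pics/c7.png

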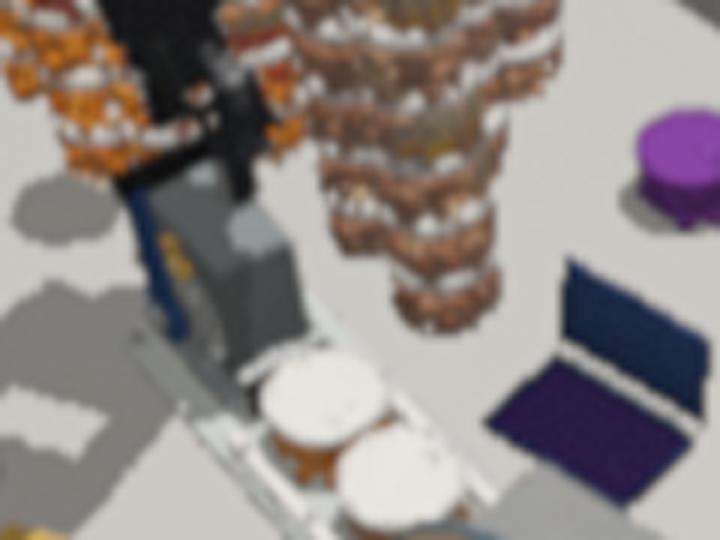

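The bar runs between the two fingers, with the far finger at scene ≈(180,138) on the -y side. I'll narrow the jaws around it.

Request:
{"fn": "carry_out", "kwargs": {"deltas": [[0.2,0,0,0,0,0,0],[0.3,0,0,0,0,0,0],[0.42,0,0,0,0,0,0],[0.42,0,0,0,0,0,0],[0.42,0,0,0,0,0,0]]}}

```text
time_s: 12.28
eef_pos: [481.1, 362.1, 149.2]
ee_rot: [0.706, 0.03, 0.706, -0.03]
force: [-0.3, 0.4, 0.3]
grip_width: 0.292
```

Request:
{"fn": "carry_out", "kwargs": {"deltas": [[0.42,0,2,0,0,0,0],[0.42,0,4,0,0,0,0],[0.42,0,6,0,0,0,0],[0.42,0,6,0,0,0,0],[0.42,0,6,0,0,0,0]]}}

```text
time_s: 12.9
eef_pos: [481.6, 368.2, 149.2]
ee_rot: [0.706, 0.03, 0.706, -0.03]
force: [0.0, -0.1, -0.2]
grip_width: 0.29
```

Request:
{"fn": "carry_out", "kwargs": {"deltas": [[0.42,0,2,0,0,0,0],[0.42,0,4,0,0,0,0],[0.42,0,6,0,0,0,0],[0.42,0,6,0,0,0,0],[0.42,0,6,0,0,0,0]]}}

```text
time_s: 13.52
eef_pos: [482.1, 374.2, 149.2]
ee_rot: [0.706, 0.03, 0.706, -0.03]
force: [-0.3, -0.1, -0.1]
grip_width: 0.288
```

Request:
{"fn": "carry_out", "kwargs": {"deltas": [[0.42,0,2,0,0,0,0],[0.42,0,3,0,0,0,0],[0.42,0,4,0,0,0,0],[0.42,0,5,0,0,0,0],[0.42,0,5,0,0,0,0]]}}

```text
time_s: 14.15
eef_pos: [482.6, 379.2, 149.3]
ee_rot: [0.706, 0.03, 0.706, -0.03]
force: [-0.2, -0.3, -0.9]
grip_width: 0.289
```

```bash
python3 -c "
from h import *
s=save('scene','pics/s5.png')
cv2.imwrite('pics/c8.png',cv2.resize(cv2.imread('pics/s5.png')[110:185,150:250],(720,540),interpolation=2))
go((479,361,148),1.49)"
```

```text
t 14.2 at [482.6 379.2 149.3] F [ 0.6  0.5 -0.3] w 0.289
shift [  1.3 -18.4  -2. ] turn [-0.3  0.  -0. ]
```

View pics/c8.png

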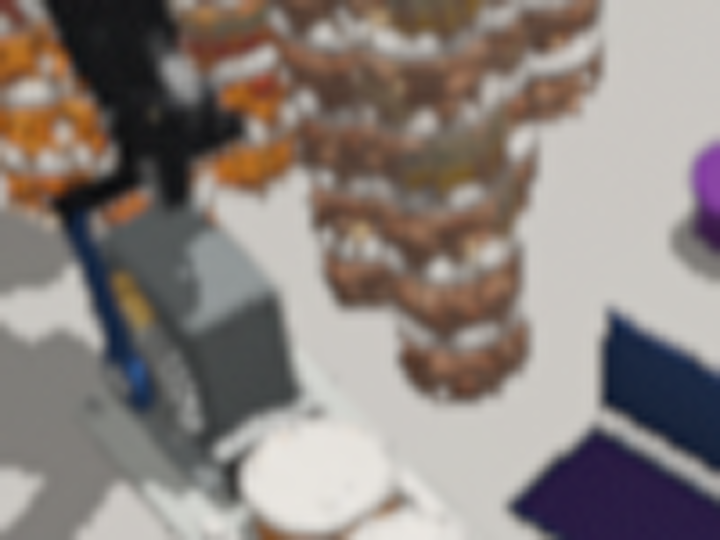

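The lever followed the fingers back to its rest, with the bar's near end at scene (160,139). Robot-frame rest is y≈376, which agrees with origin y≈237.5. Starting the first driving stroke.

Request:
{"fn": "carry_out", "kwargs": {"deltas": [[0.42,-1,-18,0,0,0,0],[0.42,-1,-30,0,0,0,0],[0.42,0,-42,0,0,0,0],[0.42,3,-54,0,0,0,0],[0.42,8,-65,0,0,0,0]]}}

```text
time_s: 14.82
eef_pos: [477.0, 313.6, 141.0]
ee_rot: [0.707, 0.03, 0.706, -0.03]
force: [1.2, 0.7, 0.6]
grip_width: 0.291
```

Request:
{"fn": "carry_out", "kwargs": {"deltas": [[0.42,5,-9,0,0,0,0],[0.42,10,-17,0,0,0,0],[0.42,16,-25,0,0,0,0],[0.42,23,-32,0,0,0,0],[0.42,23,-32,0,0,0,0]]}}

```text
time_s: 15.45
eef_pos: [473.9, 281.8, 117.5]
ee_rot: [0.706, 0.03, 0.707, -0.031]
force: [0.5, -0.5, 0.4]
grip_width: 0.292
```

```bash
python3 -c "
from h import *
s=save('scene','pics/s6.png')
cv2.imwrite('pics/c9.png',cv2.resize(cv2.imread('pics/s6.png')[110:200,150:270],(720,540),interpolation=2))
go((479,361,148),1.49)"
```

```text
t 15.5 at [474.1 282.1 117.9] F [0.1 0.1 0.2] w 0.29
shift [-30.1  79.   -1.9] turn [-0.3 -0.   0. ]
```

View pics/c9.png

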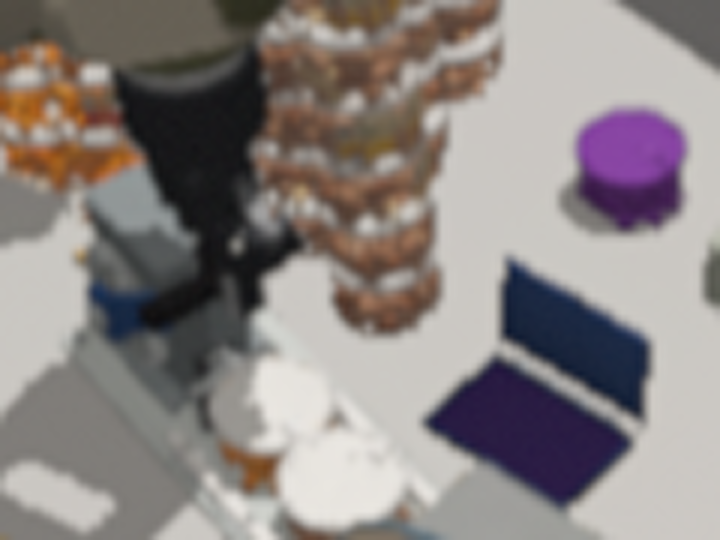

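The lever is swung over the cans with the bar between the fingers at scene ≈(185,155), and both cans are upright. Returning.

Request:
{"fn": "carry_out", "kwargs": {"deltas": [[0.42,-6,14,0,0,0,0],[0.42,-15,26,0,0,0,0],[0.42,-22,40,0,0,0,0],[0.42,-28,54,0,0,0,0],[0.42,-31,68,0,0,0,0]]}}

```text
time_s: 16.12
eef_pos: [480.0, 351.4, 149.5]
ee_rot: [0.706, 0.03, 0.706, -0.03]
force: [-0.4, -1.6, 1.5]
grip_width: 0.288
```

Request:
{"fn": "carry_out", "kwargs": {"deltas": [[0.42,-1,12,0,0,0,0],[0.42,-1,22,0,0,0,0],[0.42,0,30,0,0,0,0],[0.42,0,31,0,0,0,0],[0.42,0,31,0,0,0,0]]}}

```text
time_s: 16.75
eef_pos: [482.7, 381.0, 149.1]
ee_rot: [0.706, 0.03, 0.707, -0.03]
force: [-0.1, -0.5, -0.4]
grip_width: 0.3
```

Request:
{"fn": "carry_out", "kwargs": {"deltas": [[0.42,-1,-20,0,0,0,0],[0.42,-1,-32,0,0,0,0],[0.42,0,-44,0,0,0,0],[0.42,3,-56,0,0,0,0],[0.42,8,-67,0,0,0,0]]}}

```text
time_s: 17.38
eef_pos: [477.0, 313.7, 141.1]
ee_rot: [0.707, 0.031, 0.706, -0.03]
force: [-0.1, 2.9, 2.6]
grip_width: 0.292
```

Request:
{"fn": "carry_out", "kwargs": {"deltas": [[0.42,2,-4,0,0,0,0],[0.42,4,-7,0,0,0,0],[0.42,6,-11,0,0,0,0],[0.42,8,-14,0,0,0,0],[0.42,10,-17,0,0,0,0]]}}

```text
time_s: 18.0
eef_pos: [475.6, 297.4, 131.2]
ee_rot: [0.707, 0.03, 0.706, -0.03]
force: [0.5, 4.3, 3.3]
grip_width: 0.292
```

Request:
{"fn": "carry_out", "kwargs": {"deltas": [[0.42,3,-4,0,0,0,0],[0.42,6,-7,0,0,0,0],[0.42,9,-11,0,0,0,0],[0.42,12,-14,0,0,0,0],[0.42,14,-16,0,0,0,0]]}}

```text
time_s: 18.62
eef_pos: [474.3, 281.7, 117.2]
ee_rot: [0.707, 0.031, 0.706, -0.03]
force: [0.8, 8.4, 3.9]
grip_width: 0.289
```

Resolved along the arc, the push rose 3.7 → 5.4 → about 8.5 N, so the row is tight. I'll return the lever and then test gently for the squeeze it actually held.

Request:
{"fn": "carry_out", "kwargs": {"deltas": [[0.42,-6,14,0,0,0,0],[0.42,-15,26,0,0,0,0],[0.42,-22,40,0,0,0,0],[0.42,-28,54,0,0,0,0],[0.42,-31,68,0,0,0,0]]}}

```text
time_s: 19.25
eef_pos: [480.0, 350.3, 148.5]
ee_rot: [0.707, 0.03, 0.706, -0.03]
force: [0.0, -1.9, 1.0]
grip_width: 0.29
```

Request:
{"fn": "carry_out", "kwargs": {"deltas": [[0.42,-1,12,0,0,0,0],[0.42,-1,22,0,0,0,0],[0.42,0,30,0,0,0,0],[0.42,0,31,0,0,0,0],[0.42,0,31,0,0,0,0]]}}

```text
time_s: 19.88
eef_pos: [482.6, 380.0, 148.1]
ee_rot: [0.706, 0.03, 0.707, -0.03]
force: [-1.0, 0.2, -0.1]
grip_width: 0.293
```

Request:
{"fn": "carry_out", "kwargs": {"deltas": [[0.42,0,-6,0,0,0,0],[0.42,0,-8,0,0,0,0],[0.42,0,-10,0,0,0,0],[0.42,0,-12,0,0,0,0],[0.42,0,-14,0,0,0,0]]}}

```text
time_s: 20.5
eef_pos: [481.5, 366.0, 148.3]
ee_rot: [0.706, 0.03, 0.706, -0.03]
force: [-0.8, 0.7, 0.1]
grip_width: 0.294
```

Request:
{"fn": "carry_out", "kwargs": {"deltas": [[0.42,0,-1,0,0,0,0],[0.42,0,-2,0,0,0,0],[0.42,0,-3,0,0,0,0],[0.42,0,-4,0,0,0,0],[0.42,0,-5,0,0,0,0]]}}

```text
time_s: 21.12
eef_pos: [481.0, 361.1, 148.2]
ee_rot: [0.706, 0.03, 0.706, -0.03]
force: [0.4, 1.4, 0.3]
grip_width: 0.291
```

Request:
{"fn": "carry_out", "kwargs": {"deltas": [[0.42,0,-1,0,0,0,0],[0.42,0,-2,0,0,0,0],[0.42,0,-3,0,0,0,0],[0.42,0,-4,0,0,0,0],[0.42,0,-5,0,0,0,0]]}}

```text
time_s: 21.75
eef_pos: [480.6, 356.5, 148.5]
ee_rot: [0.707, 0.031, 0.706, -0.03]
force: [-0.2, 4.4, 2.3]
grip_width: 0.289
```

Request:
{"fn": "carry_out", "kwargs": {"deltas": [[0.42,0,-0.5,0,0,0,0],[0.42,0,-1,0,0,0,0],[0.42,0,-1.5,0,0,0,0],[0.42,0,-2,0,0,0,0],[0.42,0,-2.5,0,0,0,0]]}}

```text
time_s: 22.38
eef_pos: [480.4, 354.2, 148.6]
ee_rot: [0.707, 0.031, 0.706, -0.03]
force: [-1.0, 6.7, 3.1]
grip_width: 0.29
```

Request:
{"fn": "carry_out", "kwargs": {"deltas": [[0.42,0,0,0,0,0,0],[0.42,0,0,0,0,0,0],[0.42,0,0,0,0,0,0],[0.42,0,0,0,0,0,0],[0.42,0,0,0,0,0,0]]}}

```text
time_s: 23.0
eef_pos: [480.5, 354.2, 148.6]
ee_rot: [0.707, 0.031, 0.706, -0.03]
force: [0.6, 5.8, 3.2]
grip_width: 0.294
```

Request:
{"fn": "carry_out", "kwargs": {"deltas": [[0.42,0,-0.5,0,0,0,0],[0.42,0,-1,0,0,0,0],[0.42,0,-1.5,0,0,0,0],[0.42,0,-2,0,0,0,0],[0.42,0,-2.5,0,0,0,0]]}}

```text
time_s: 23.62
eef_pos: [480.3, 352.0, 148.7]
ee_rot: [0.707, 0.031, 0.706, -0.03]
force: [0.1, 8.1, 3.3]
grip_width: 0.291
```

It's already stiff at about 7–8 N, so no more pumping. Back to rest, pushing lightly until I feel the stop.

Request:
{"fn": "carry_out", "kwargs": {"deltas": [[0.42,0,8,0,0,0,0],[0.42,0,16,0,0,0,0],[0.42,0,23,0,0,0,0],[0.42,0,28,0,0,0,0],[0.42,0,29,0,0,0,0]]}}

```text
time_s: 24.25
eef_pos: [482.5, 380.2, 147.9]
ee_rot: [0.706, 0.03, 0.707, -0.03]
force: [-0.6, -0.8, -1.5]
grip_width: 0.288
```

Request:
{"fn": "carry_out", "kwargs": {"deltas": [[0.42,0,0.5,0,0,0,0],[0.42,0,1,0,0,0,0],[0.42,0,1.5,0,0,0,0],[0.42,0,2,0,0,0,0],[0.42,0,2,0,0,0,0]]}}

```text
time_s: 24.88
eef_pos: [482.8, 381.9, 148.2]
ee_rot: [0.706, 0.03, 0.706, -0.03]
force: [0.1, -2.8, -0.2]
grip_width: 0.29
```

Request:
{"fn": "carry_out", "kwargs": {"deltas": [[0.42,0,0.5,0,0,0,0],[0.42,0,1,0,0,0,0],[0.42,0,1,0,0,0,0],[0.42,0,1,0,0,0,0],[0.42,0,1,0,0,0,0]]}}

```text
time_s: 25.5
eef_pos: [482.9, 382.1, 148.2]
ee_rot: [0.706, 0.03, 0.707, -0.031]
force: [-1.1, -7.5, 2.2]
grip_width: 0.289
```

The stop is clear (−7.5 N). I'll centre the fingers on the bar, open and lift away.

Request:
{"fn": "carry_out", "kwargs": {"deltas": [[0.42,0,-2,0,0,0,0],[0.42,0,-4,0,0,0,0],[0.2,0,-4,0,0,0,0],[0,0,-4,0,0,0,0],[0,-10,-4,0,0,0,0]]}}

```text
time_s: 26.12
eef_pos: [482.3, 379.0, 158.0]
ee_rot: [0.706, 0.03, 0.707, -0.031]
force: [0.0, 0.4, -0.1]
grip_width: 0.502
```

Request:
{"fn": "carry_out", "kwargs": {"deltas": [[0,-30,0,0,0,0,0],[0,-70,0,0,0,0,0],[0,-110,0,-40,0,0,0],[0,-130,0,-90,0,0,0],[0,-130,0,-140,0,0,0]]}}

```text
time_s: 26.75
eef_pos: [342.0, 391.4, 290.6]
ee_rot: [0.708, 0.031, 0.705, -0.029]
force: [-0.1, 0.7, -1.3]
grip_width: 0.5
```

```bash
python3 -c "
from h import *
save('scene','pics/s7.png');save('top','pics/t7.png')
a=cv2.resize(cv2.imread('pics/s7.png')[110:215,140:260],(448,392),interpolation=2)
b=cv2.resize(cv2.imread('pics/t7.png')[185:245,148:252],(680-340,196*1),interpolation=2)
o=np.zeros((392,800,3),np.uint8);o[:,:448]=a;o[:196,455:795]=b
o[196:,455:795]=cv2.resize(cv2.imread('pics/t0.png')[185:245,148:252],(340,196),interpolation=2)
cv2.imwrite('pics/c10.png',o);go((479,361,148),1.49)"
```

```text
t 26.85 at [339.5 391.7 290.1] F [ 0.3 -0.8  0.3] w 0.502
shift [142.2 -19.4 141.4] turn [-0.1  0.1 -0.1]
```

View pics/c10.png

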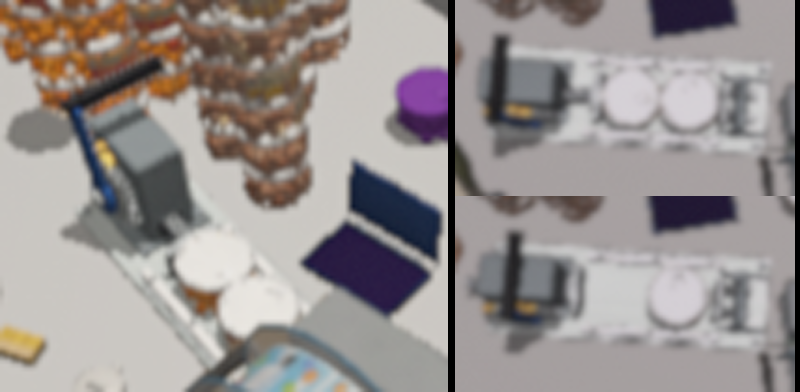

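The lever is back at its rest stop. The cans stand upright and touching, pressed between the pusher and the end stop, and the neighbouring objects look unmoved. The arm is clear, so I'm handing in.

```bash
python3 -c "
from h import *
print(order.finish_job())"
```

```text
the job is handed in; nothing more can be done
None
```

The job is handed in at about 27 s of the 67 s allowed. The orange can stands in the clamp between the brown can and the pusher. I pumped two strokes, and the lever is back at its rest.

**Squeeze:** The second stroke stiffened from 3.7 to about 8.5 N at the handle before I stopped. That peak is a little over your 7 N, roughly 50 N on the cans. A gentle push afterwards, less than a notch, read 6.7 to 8.1 N while moving and 5.8 N in a pause. I put the held squeeze at about 40 to 47 N; it was still rising slightly when I stopped, so it is not exact.

**Lever:** I felt it meet its rest stop (−7.5 N) before letting go. It was not quite at rest at the start: it stood about 15 mm short at the handle.

**Last picture:** Both cans are upright and touching, with the brown can shifted against the end stop and the arm clear. The objects near the clamp looked unmoved; I did not check every object on the table.

**Disagreement:** The two cameras differed from the robot by up to about 9 mm along the row, so I placed the can and found the handle by force as well as by picture.

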